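Clamp a nest fixture in the stand with the undermount knob

TASK

Fasten the loose nest fixture lying on the bench in the raised clamp stand: turn the black bar knob under the stand's front edge to the left until the clamp is fully open, set the fixture flat on the deck between the two sliding clamp dogs and the two rear stops, centred along its length, let go of it, then turn the knob back to the right until the dogs grip it firmly against the stops. Work the clamp by its knob only, do not push on the dogs, and leave the other things on the bench where they are.

Things in the scene. Friction and masses are not known exactly. Their poses are not given: they have to be found in the camera images.
- fixture: Red nest fixture, a flat frame 136 mm long (its y) by 32 mm wide (its x), loose on the bench in front of the blue drawer box. Origin: centre of its underside, z up. Only its lowest 8 mm can be gripped or touched; clips and thin black pins above, to 26 mm, are for show. Take it across its width at mid-length, fingertips about 2 mm above what it lies on. 0.055 kg. Either way round is right.
- clamp_stand: Clamp stand fixed to the bench, 202 mm wide (its y). Origin: on the bench; x points from the front edge (robot side) to the rear. Deck: a plate 8 mm thick, top 100 mm above the bench, x = -85 (front edge) to +70 mm. On it two rear stops 16 mm high, 26 mm wide, at y = +45 and -45 mm, front faces at x = +55 mm. Between the stops, and between the dogs, 64 mm is free for fingers.
- seat (a point): Point on the deck's top, axes as the stand's: where the centre of the fixture's underside lies once clamped (x = +39, y = 0, z = 100 mm in the stand's frame), the fixture's length along the stand's y. With the clamp fully open the free gap in x is 42 mm (from -26 to +16 mm about this point).
- clamp_dogs: Two steel clamp dogs at y = +45 and -45 mm, 22 mm wide, standing 14 mm above the deck through slots, joined below it. The knob slides them together along x: gap to the rear stops = 27 mm + 11 mm per radian of knob. Pushing them directly takes 14 N or more. Origin: the stand's origin at knob 0; it moves toward -x as the clamp opens.
- knob (a joint): Angle of the bar knob under the deck (rad), vertical axis. 0 = fully closed, bar pointing 0.7 rad to the right of the stand's front (-x), seen from the robot; 0.7 = bar straight out to the front; 1.4 = fully open, bar 0.7 rad to the left. Stays where it is left (friction 0.15 N m). Closing, the dogs meet the fixture at about 0.45 and resistance rises.
- knob_bar (a point): Point on the knob's bar 75 mm from its axis, at mid-height, 76 mm above the bench; its x axis points along the bar to the knob axis, z up. The bar is 16 mm thick, 24 mm high (64 to 88 mm above the bench), its end 96 mm from the axis; its outer 50 mm or more stands out in front of the deck's edge and can be pinched or pushed sideways from above.
- knob_axis (a point): Point on the knob's vertical axis at the bar's mid-height, 17 mm behind the deck's front edge, below the deck; axes as the stand's.
- parts_cup_2: Small steel cup, 54 mm across, 36 mm high, bystander. Origin: centre of its underside.
- blister_tray: Clear blister tray 60x125x18 mm lying on the bench in front of the stand, bystander. Origin: centre of its underside.
- marker: White marker with a dark cap, 133 mm long, 12 mm thick, lying between the stand and the blue drawer box, bystander. Origin: centre of its underside. The drawer box is fixed and 230 mm high; its front face is at x = 0.50 m, its left side at y = -0.11 m: keep the gripper in front of it when fetching the fixture.

How it is judged:
By the outcome, as a careful person would: the job done as asked, in the order asked, and still so for the second after the job is handed in, with the robot touching nothing.
It also fails if it takes over 72 s, if anything falls off the work surface, if the arm or the gripper's body presses on something with over 40 N, if the wrist force passes 120 N, or if a joint passes its speed limit or range.

ROBOT

A 6-joint arm with a two-finger parallel gripper is mounted at the origin on a cart in front of the work surface, level with it; the furniture and walls round the work are solid. World frame = base frame: x ahead of the robot, y to its left, z up, the work surface at z = 0. Lengths are in m, angles in rad, forces in N, time in s.
With the tool pointing down it reaches from about 0.325 to 0.775 m from the base axis. Payload 9.3 kg.
Tool frame: the origin (TCP) lies on the centre line of the jaws, within the pads' length; the fingertips stand tip_extent ahead of it and the grasp point (between the pads) lies 6 mm ahead of it (tip_extent is the distance from the TCP to the fingertips, in m); z points along the fingers, y is the line along which they close (so a half turn about z gives the same grasp; the last joint's range is limited). The gripper opens to 85 mm and grips with 20 to 120 N. Pads are 22 mm wide; open, the fingers measure 114 mm over their backs; the gripper's body (76 mm by 85 mm) begins 54 mm behind the grasp point. The pads swing forward as they close: fully open they stand 13 mm farther back than shut.
Start: joints at [0.997, 0.259, 0.021, 1.334, 0, 1.418], TCP at [0.225, 0.502, 0.256] pointing down, gripper open.
Joint ranges: [-3.04, 3.04], [-0.91, 1.82], [-1.04, 1.36], [-1.92, 1.95], [-1.52, 1.45], [-3.14, 3.14]. Speed limits (rad/s): [2.22, 2.22, 2.79, 3.14, 3.14, 3.14].

INTERFACE

Orientations are given as a rotation vector (axis times angle).
In Python, from bench import read_state, camera, camera_model, finish_job, tip_extent gives the robot as it stands. The module is installed in compiled form; this text tells all that it offers.
- The arm moves only by the tool carry_out, never from a script. Its argument "series" is a list of rows, each an object of numbers: "tx", "ty", "tz": the shift along the world's x, y, z in units of 30 cm (1.0 is 30 cm); "rx", "ry", "rz": the turn, a rotation vector about the world's x, y, z in units of 2 pi rad (1.0 is 2 pi rad); "hand": the finger opening in mm, from 0 to 85.4. In form: [{"tx": .., "ty": .., "tz": .., "rx": .., "ry": .., "rz": .., "hand": ..}, ...]. A call has 1 to 5 rows; each row is the pose to reach, as a shift and turn from the pose commanded when the call began, turning the shorter way round; what a row does not reach only later rows make up. A row lasts 1/10 s, in which the tool goes at most 50 mm and 8.59 degrees, less where a joint would pass 70% of its speed; a pose out of reach is approached as far as the arm can. A call with a number of a shift or a turn outside -1 to 1 is refused whole. A call with a gripper value outside its range is refused whole. The fingers move at their own pace and stop on an object; "newtons" is the grip in N (left out, the last holds). Time passes only in rows, so rows that repeat a pose let the fingers close. It gives the time, the measured TCP pose, the force, the opening and the grip force at its end, in the units of the state.
- read_state(): the state, without advancing time (a new reading comes with each control period).
- camera(name): name is "side" or "top" or "wrist"; returns the picture (400x640x3 uint8, blue, green, red); there is no depth.
- camera_model(name): a dict with "K" (3x3 intrinsics, pixels), "distortion" ([k1, k2, p1, p2, k3] as OpenCV has them; the pictures are not rectified), "R" (3x3) and "t" (3): a world point X has camera coordinates R X + t. Camera axes: x right, y down, z forward; pixel columns grow to the right and rows downward; lengths in m; the calibration is good to about 2 mm. A picture is of the moment at which its call begins: read the wrist's pose just before it. camera_model takes no time and is no camera call; for the wrist camera it gives the pose at the moment of the call.
- finish_job(): hands the job in; it is judged then, once.
The state is a dict: "clock": time; "qpos": joint angles; "joint_velocities": joint speeds; "joint_torque": joint torques, N m; "tcp_pos": TCP position; "ee_rot": TCP orientation; "force": force on the tool from outside, world axes, zero at the start; "torque": the same for the moment, N m; "gripper_width": finger opening in m; "gripper_force": force on a finger pad.
Only numpy, scipy, OpenCV 4.12 (cv2) and the standard library are available. Lean on these libraries where they do the work, as an engineer would, in place of code of your own. Each camera call takes 0.05 s, during which the arm holds its last target. There are 200 camera calls.

## Working session

There is one attempt and no reset: what is moved stays moved. The work goes in short steps, Python scripts to look and compute and a tool call to move; the robot and the scene stay as the last step left them, time stands still between calls to the robot, and variables do not carry over. Pictures are saved under pics/ and viewed, at most 10 in all, crops included, and the job is handed in when it is done.

Besides the shell and the picture viewer there is one more tool, called by a JSON object that holds its "fn" and its "kwargs", one argument or row to a line. carry_out: Moves the arm, as the interface text tells. Its arguments: {"type":"object","properties":{"series":{"type":"array"},"newtons":{"type":"number"}},"required":["series"]}

```bash
mkdir -p pics; python3 - <<'E'
from bench import *
import cv2,numpy as np
s=read_state(); print(s, tip_extent if not callable(tip_extent) else tip_extent())
for n in ["top","side"]:
    cv2.imwrite(f"pics/{n}0.png",camera(n)); m=camera_model(n); print(n,{k:np.round(v,4).tolist() for k,v in m.items()})
E
```

```text
{'clock': 0.0, 'qpos': array([9.97405222e-01, 2.59158129e-01, 2.07549586e-02, 1.33371345e+00,
       3.84393880e-06, 1.41816088e+00]), 'joint_velocities': array([ 1.47281923e-03,  5.51478202e-04,  2.87551329e-05,  4.90426040e-04,
       -2.38859765e-04,  1.27261592e-03]), 'joint_torque': array([ 1.41813212e-03, -5.55645776e+01,  3.44527709e+01,  1.38305689e-02,
       -2.63104557e-04, -2.26521615e-05]), 'tcp_pos': array([0.2245264 , 0.50179935, 0.25568198]), 'ee_rot': array([-6.55958178e-01, -3.07186449e+00,  1.93631513e-03]), 'force': array([-0.12749113, -0.26735463, -0.21662657]), 'torque': array([ 0.0229009 ,  0.02672299, -0.0100357 ]), 'gripper_force': 0.0, 'gripper_width': 0.08528429676685673} 0.025
top {'K': [[407.2184, 0.0, 321.7689], [0.0, 407.2184, 194.8544], [0.0, 0.0, 1.0]], 'distortion': [0.0186, 0.0, 0.0, 0.0, 0.0], 'R': [[-0.0261, -0.9996, 0.0098], [-0.9914, 0.0246, -0.1289], [0.1286, -0.0131, -0.9916]], 't': [0.1456, 0.5214, 1.0746]}
side {'K': [[374.8797, 0.0, 320.5164], [0.0, 374.8797, 202.7486], [0.0, 0.0, 1.0]], 'distortion': [-0.0118, 0.0, 0.0, 0.0, 0.0], 'R': [[0.9935, -0.1131, 0.0093], [-0.058, -0.5771, -0.8146], [0.0975, 0.8088, -0.58]], 't': [-0.4796, 0.1915, 0.7681]}
```

View pics/top0.png

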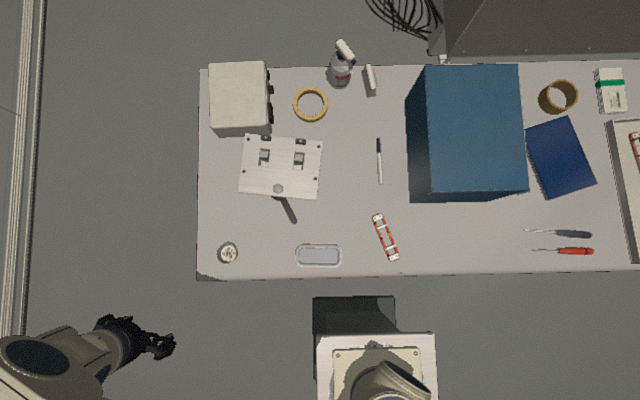

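View pics/side0.png

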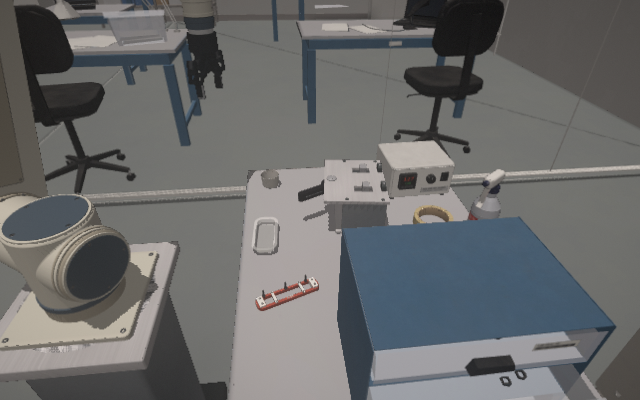

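The top view shows the fixture (red) near (385,237), the stand deck with corners about (245,133), (322,141), (316,199) and (239,192), and the knob bar from (278,195) to (296,222). The blister tray is at (318,255), the cup at (227,252) and the marker at (379,160). Next I'll enlarge this area and measure it.

```bash
cat > h.py <<'E'
from bench import *
import cv2,numpy as np
def ray(m,uv,z):
    p=cv2.undistortPoints(np.array([[uv]],float),np.array(m["K"]),np.array(m["distortion"]))[0,0]
    R=np.array(m["R"]);t=np.array(m["t"]).ravel();c=-R.T@t;d=R.T@np.array([p[0],p[1],1]);return c+d*(z-c[2])/d[2]
def proj(m,X):
    R=np.array(m["R"]);return cv2.projectPoints(np.array(X,float).reshape(-1,3),cv2.Rodrigues(R)[0],np.array(m["t"],float),np.array(m["K"]),np.array(m["distortion"]))[0][:,0]
E
python3 - <<'E'
from h import *
im=cv2.imread("pics/top0.png");m=camera_model("top")
cv2.imwrite("pics/c1.png",cv2.resize(im[125:280,200:420],None,fx=3.6,fy=3.6,interpolation=cv2.INTER_CUBIC))
b,g,r=[im[...,i].astype(int) for i in range(3)]
k=((r-g>50)).astype(np.uint8);k[:, :365]=0;k[:,410:]=0;k[:200]=0;k[275:]=0
c=cv2.convexHull(np.argwhere(k)[:,::-1].astype(np.int32));print(cv2.minAreaRect(c))
P=np.array([ray(m,p,.006)[:2] for p in np.argwhere(k)[:,::-1]]).astype(np.float32);print(cv2.minAreaRect(P))
for p in [(245,133),(322,141),(316,199),(239,192)]: print(ray(m,p,.1))
E
```

```text
((385.2905578613281, 236.87765502929688), (50.156368255615234, 11.49618911743164), 67.16634368896484)
((0.408003032207489, -0.03970180079340935), (0.1363765001296997, 0.03184431418776512), 20.551448822021484)
[0.683213   0.32824394 0.1       ]
[0.65730778 0.12882153 0.1       ]
[0.50599318 0.14809385 0.1       ]
[0.52886256 0.34386384 0.1       ]
```

View pics/c1.png

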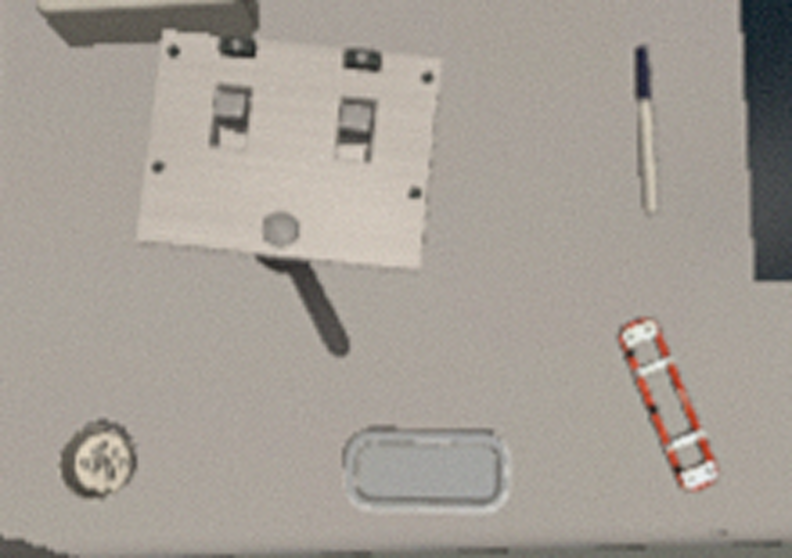

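The crop gives deck corners (163,30), (441,60), (420,268) and (137,240), the bar tip at (340,350), the dogs at (232,105) and (356,120), and the stops at (237,46) and (362,58). I'll fit the stand pose to both cameras.

```bash
cat >> h.py <<'E'
def S(p,pose):  # stand frame -> world
    x,y,a=pose;p=np.array(p,float).reshape(-1,3);c,s=np.cos(a),np.sin(a)
    return np.c_[x+c*p[:,0]-s*p[:,1],y+s*p[:,0]+c*p[:,1],p[:,2]]
E
python3 - <<'E'
from h import *
from scipy.optimize import least_squares
m=camera_model("top");n=camera_model("side")
uv=np.array([(163,30),(441,60),(420,268),(137,240)])/3.6+[199.6,124.6]
X=[(.07,.101,.1),(.07,-.101,.1),(-.085,-.101,.1),(-.085,.101,.1)]
f=lambda p:(proj(m,S(X,p))-uv).ravel()
r=least_squares(f,[.6,.236,-.12]);print(r.x,r.fun.round(1))
p=r.x
print("side deck",proj(n,S(X,p)).round(0).tolist())
tip=ray(m,np.array((340,352))/3.6+[199.6,124.6],.080)
ax=S([(-.068,0,.076)],p)[0];d=tip-ax;print("axis",ax,"tip",tip,np.hypot(*d[:2]),"knob",.7+ (np.arctan2(d[1],d[0])-p[2]-np.pi+2*np.pi)%(2*np.pi)*-1 if 0 else (np.arctan2(d[1],d[0])-p[2]))
print("seat",S([(.039,0,.1)],p),"fix side",proj(n,[[.408,-.0397,.004]]))
for k in(0,.7,1.4):
    b=p[2]+np.pi+.7-k;print(k,ax+.075*np.array([np.cos(b),np.sin(b),0]),ax+.096*np.array([np.cos(b),np.sin(b),0]))
sd=cv2.imread("pics/side0.png")
for q in list(proj(n,S(X,p)))+list(proj(n,[[.408,-.0397,.004],ax,tip])): cv2.circle(sd,tuple(np.int32(q.round())),1,(0,255,0),-1)
cv2.imwrite("pics/s1.png",cv2.resize(sd[140:320,230:430],None,fx=3.3,fy=3.3,interpolation=cv2.INTER_CUBIC))
E
```

```text
[ 0.60165391  0.23699933 -0.12655348] [ 0.1 -0.2  0.2 -0.7 -0.   0.5 -0.3  0.3]
side deck [[379.0, 160.0], [389.0, 202.0], [323.0, 201.0], [324.0, 159.0]]
axis [0.53419772 0.24558202 0.076     ] tip [0.44910552 0.20618814 0.08      ] 0.09376865182997385 knob -2.581464111196284
seat [[0.64034202 0.23207691 0.1       ]] fix side [[286.74099422 293.52822997]]
0 [0.47119501 0.20489223 0.076     ] [0.45355426 0.19349909 0.076     ]
0.7 [0.45979751 0.25504821 0.076     ] [0.43896546 0.25769875 0.076     ]
1.4 [0.4833916  0.30075209 0.076     ] [0.46916588 0.31619972 0.076     ]
```

View pics/s1.png

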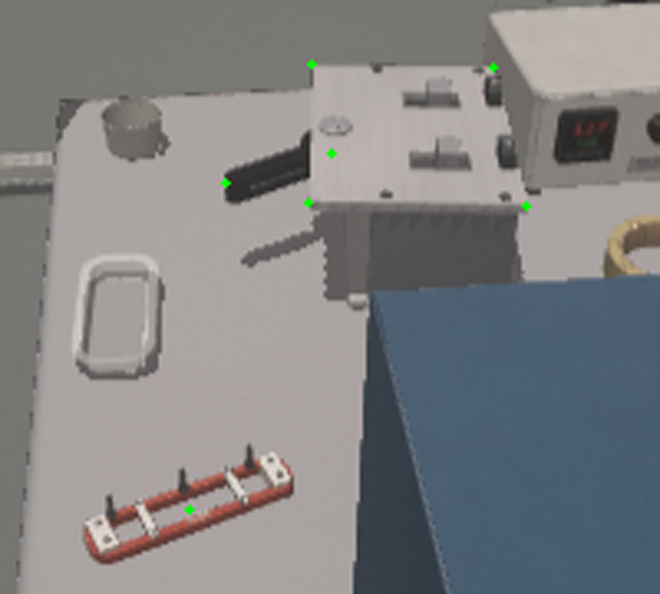

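The side view confirms the fit: the projected deck corners fall on the deck, the fixture dot is on its centre, and the bar tip matches. The bar is at knob ≈ 0.15, so its 75 mm point is near (0.467, 0.214). I'll move to straddle the bar.

{"fn": "carry_out", "kwargs": {
  "series": [
    {"tx": 0.1, "ty": -0.12, "tz": 0, "rz": 0.01, "hand": 50},
    {"tx": 0.2, "ty": -0.24, "tz": 0, "rz": 0.02, "hand": 50},
    {"tx": 0.3, "ty": -0.36, "tz": 0, "rz": 0.03, "hand": 50},
    {"tx": 0.4, "ty": -0.48, "tz": 0, "rz": 0.04, "hand": 50},
    {"tx": 0.5, "ty": -0.6, "tz": 0, "rz": 0.047, "hand": 50}
  ]
}}

```text
schema error: expected keys tx, ty, tz, rx, ry, rz, hand
```

{"fn": "carry_out", "kwargs": {
  "series": [
    {"tx": 0.1, "ty": -0.12, "tz": 0, "rx": 0, "ry": 0, "rz": 0.01, "hand": 50},
    {"tx": 0.2, "ty": -0.24, "tz": 0, "rx": 0, "ry": 0, "rz": 0.02, "hand": 50},
    {"tx": 0.3, "ty": -0.36, "tz": 0, "rx": 0, "ry": 0, "rz": 0.03, "hand": 50},
    {"tx": 0.4, "ty": -0.48, "tz": 0, "rx": 0, "ry": 0, "rz": 0.04, "hand": 50},
    {"tx": 0.5, "ty": -0.6, "tz": 0, "rx": 0, "ry": 0, "rz": 0.047, "hand": 50}
  ]
}}

```text
clock: 0.6
tcp_pos: [0.3753, 0.3204, 0.2561]
ee_rot: [-0.192, -3.135, 0.0]
force: [0.7, 0.3, 0.3]
gripper_width: 0.05
gripper_force: 0.0
```

{"fn": "carry_out", "kwargs": {
  "series": [
    {"tx": 0.1, "ty": -0.12, "tz": 0, "rx": 0, "ry": 0, "rz": 0, "hand": 50},
    {"tx": 0.2, "ty": -0.24, "tz": 0, "rx": 0, "ry": 0, "rz": 0, "hand": 50},
    {"tx": 0.307, "ty": -0.36, "tz": -0.05, "rx": 0, "ry": 0, "rz": 0, "hand": 50},
    {"tx": 0.307, "ty": -0.36, "tz": -0.15, "rx": 0, "ry": 0, "rz": 0, "hand": 50},
    {"tx": 0.307, "ty": -0.36, "tz": -0.15, "rx": 0, "ry": 0, "rz": 0, "hand": 50}
  ]
}}

```text
clock: 1.1
tcp_pos: [0.4659, 0.2123, 0.2079]
ee_rot: [-0.201, -3.129, 0.003]
force: [-0.6, 0.1, 0.7]
gripper_width: 0.0502
gripper_force: 0.0
```

```bash
python3 - <<'E'
from h import *
w=camera_model("wrist"); im=camera("wrist"); cv2.imwrite("pics/w1raw.png",im)
p=(.60165,.2370,-.12655)
pts=np.vstack([S([(-.085,-.101,.1),(-.085,.101,.1),(-.068,0,.1),(.07,.101,.1),(.07,-.101,.1)],p),[[.467,.214,.088],[.449,.206,.088]]])
q=proj(w,pts);print(q.round(0).tolist(),tip_extent)
for a in q:
  if abs(a).max()<2000: cv2.circle(im,tuple(np.int32(a)),2,(0,255,0),-1)
cv2.imwrite("pics/w1.png",im)
E
```

```text
[[251.0, 258.0], [472.0, 258.0], [361.0, 275.0], [448.0, 386.0], [261.0, 387.0], [318.0, 206.0], [307.0, 188.0]] 0.025
```

View pics/w1.png

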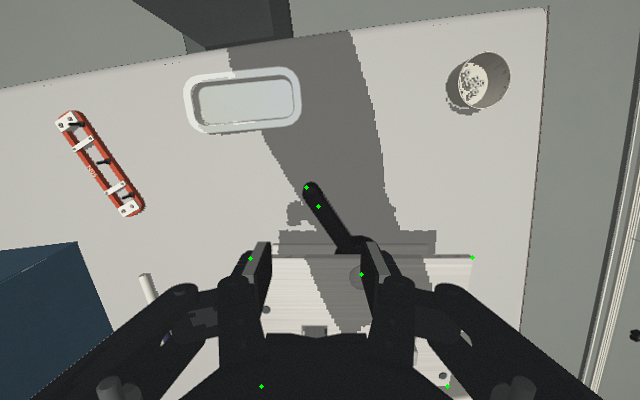

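The wrist view agrees with the fit: the axis and deck-edge dots are in place and the bar runs under the TCP with its tip at (309,182). I'll go down astride the bar.

{"fn": "carry_out", "kwargs": {
  "series": [
    {"tx": 0, "ty": 0, "tz": -0.1, "rx": 0, "ry": 0, "rz": 0, "hand": 50},
    {"tx": 0, "ty": 0, "tz": -0.2, "rx": 0, "ry": 0, "rz": 0, "hand": 50},
    {"tx": 0, "ty": 0, "tz": -0.3, "rx": 0, "ry": 0, "rz": 0, "hand": 50},
    {"tx": 0, "ty": 0, "tz": -0.39, "rx": 0, "ry": 0, "rz": 0, "hand": 50},
    {"tx": 0, "ty": 0, "tz": -0.39, "rx": 0, "ry": 0, "rz": 0, "hand": 50}
  ]
}}

```text
clock: 1.65
tcp_pos: [0.465, 0.2147, 0.0929]
ee_rot: [-0.194, -3.132, 0.002]
force: [-0.2, 0.1, -0.2]
gripper_width: 0.0499
gripper_force: 0.0
```

{"fn": "carry_out", "kwargs": {
  "series": [
    {"tx": -0.007, "ty": 0.057, "tz": 0, "rx": 0, "ry": 0, "rz": 0, "hand": 50},
    {"tx": -0.017, "ty": 0.113, "tz": 0, "rx": 0, "ry": 0, "rz": 0, "hand": 50},
    {"tx": -0.023, "ty": 0.167, "tz": 0, "rx": 0, "ry": 0, "rz": 0, "hand": 50},
    {"tx": -0.01, "ty": 0.21, "tz": 0, "rx": 0, "ry": 0, "rz": 0, "hand": 50},
    {"tx": 0.01, "ty": 0.247, "tz": 0, "rx": 0, "ry": 0, "rz": 0, "hand": 50}
  ]
}}

```text
clock: 2.15
tcp_pos: [0.4697, 0.2894, 0.0959]
ee_rot: [0.195, 3.135, 0.0]
force: [-3.3, -2.5, 0.7]
gripper_width: 0.0499
gripper_force: 1.8
```

{"fn": "carry_out", "kwargs": {
  "series": [
    {"tx": 0.012, "ty": 0.015, "tz": 0, "rx": 0, "ry": 0, "rz": 0, "hand": 50},
    {"tx": 0.024, "ty": 0.03, "tz": 0, "rx": 0, "ry": 0, "rz": 0, "hand": 50},
    {"tx": 0.036, "ty": 0.045, "tz": 0, "rx": 0, "ry": 0, "rz": 0, "hand": 50},
    {"tx": 0.045, "ty": 0.055, "tz": 0, "rx": 0, "ry": 0, "rz": 0, "hand": 50},
    {"tx": 0.045, "ty": 0.055, "tz": 0, "rx": 0, "ry": 0, "rz": 0, "hand": 50}
  ]
}}

```text
clock: 2.65
tcp_pos: [0.4838, 0.3048, 0.0942]
ee_rot: [0.197, 3.135, 0.0]
force: [-0.6, -0.6, 0.5]
gripper_width: 0.0501
gripper_force: 0.3
```

{"fn": "carry_out", "kwargs": {
  "series": [
    {"tx": 0.003, "ty": 0.01, "tz": 0, "rx": 0, "ry": 0, "rz": 0, "hand": 50},
    {"tx": 0.006, "ty": 0.018, "tz": 0, "rx": 0, "ry": 0, "rz": 0, "hand": 50},
    {"tx": 0.006, "ty": 0.018, "tz": 0, "rx": 0, "ry": 0, "rz": 0, "hand": 50}
  ]
}}

```text
clock: 2.95
tcp_pos: [0.4846, 0.3082, 0.094]
ee_rot: [-0.199, -3.134, 0.007]
force: [-4.0, -10.8, 1.8]
gripper_width: 0.0499
gripper_force: 5.1
```

```bash
python3 - <<'E'
from h import *
print(read_state()["force"]);im=camera("top")
cv2.imwrite("pics/t2.png",cv2.resize(im[125:280,200:420],None,fx=3.6,fy=3.6,interpolation=cv2.INTER_CUBIC))
E
```

```text
[ -4.03251231 -10.79048892   1.77662704]
```

View pics/t2.png

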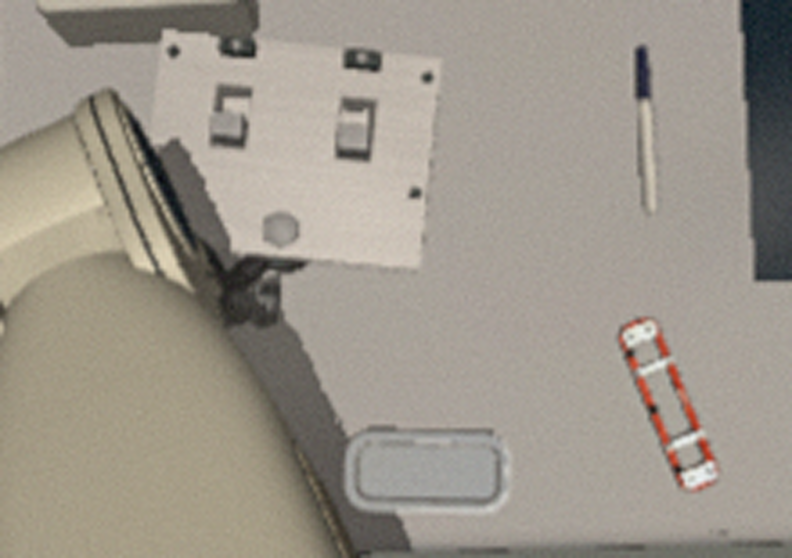

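The dogs are at the front ends of their slots (228,127) and (354,133), and the 11 N reading shows the knob is against its stop. So the clamp is fully open. I'll back off, lift and go to the fixture.

{"fn": "carry_out", "kwargs": {
  "series": [
    {"tx": 0, "ty": -0.022, "tz": 0, "rx": 0, "ry": 0, "rz": 0, "hand": 50},
    {"tx": 0, "ty": -0.022, "tz": 0.1, "rx": 0, "ry": 0, "rz": 0, "hand": 50},
    {"tx": 0, "ty": -0.022, "tz": 0.2, "rx": 0, "ry": 0, "rz": 0, "hand": 50},
    {"tx": -0.04, "ty": -0.1, "tz": 0.3, "rx": 0, "ry": 0, "rz": 0.015, "hand": 60},
    {"tx": -0.08, "ty": -0.22, "tz": 0.35, "rx": 0, "ry": 0, "rz": 0.035, "hand": 60}
  ]
}}

```text
clock: 3.5
tcp_pos: [0.4622, 0.2448, 0.2018]
ee_rot: [-0.157, 3.133, 0.003]
force: [0.8, -0.7, -0.4]
gripper_width: 0.0599
gripper_force: 0.0
```

{"fn": "carry_out", "kwargs": {
  "series": [
    {"tx": -0.04, "ty": -0.15, "tz": 0, "rx": 0, "ry": 0, "rz": 0.015, "hand": 75},
    {"tx": -0.08, "ty": -0.3, "tz": 0, "rx": 0, "ry": 0, "rz": 0.03, "hand": 75},
    {"tx": -0.12, "ty": -0.45, "tz": 0, "rx": 0, "ry": 0, "rz": 0.042, "hand": 75},
    {"tx": -0.15, "ty": -0.6, "tz": 0, "rx": 0, "ry": 0, "rz": 0.042, "hand": 75},
    {"tx": -0.17, "ty": -0.75, "tz": 0, "rx": 0, "ry": 0, "rz": 0.042, "hand": 75}
  ]
}}

```text
clock: 4.0
tcp_pos: [0.4098, 0.0175, 0.1999]
ee_rot: [-0.56, 3.088, -0.001]
force: [1.0, -0.9, -0.1]
gripper_width: 0.075
gripper_force: 0.0
```

{"fn": "carry_out", "kwargs": {
  "series": [
    {"tx": 0, "ty": -0.1, "tz": -0.05, "rx": 0, "ry": 0, "rz": 0, "hand": 75},
    {"tx": 0, "ty": -0.18, "tz": -0.1, "rx": 0, "ry": 0, "rz": 0, "hand": 75},
    {"tx": 0, "ty": -0.18, "tz": -0.1, "rx": 0, "ry": 0, "rz": 0, "hand": 75}
  ]
}}

```text
clock: 4.3
tcp_pos: [0.41, -0.0373, 0.1683]
ee_rot: [0.554, -3.092, 0.0]
force: [-0.1, 1.0, -0.4]
gripper_width: 0.075
gripper_force: 0.0
```

```bash
python3 - <<'E'
from h import *
s=read_state();w=camera_model("wrist");im=camera("wrist");print(s["tcp_pos"])
b,g,r=[im[...,i].astype(int) for i in range(3)];k=(r-g>60)
P=np.array([ray(w,p,.006)[:2] for p in np.argwhere(k)[:,::-1]]).astype(np.float32);R=cv2.minAreaRect(P);print(R,k.sum())
q=proj(w,[[.408,-.0397,.006],[.408+.0637,-.0397+.0239,.006],[.408-.0637,-.0397-.0239,.006]])
for a in q: cv2.circle(im,tuple(np.int32(a)),3,(0,255,0),-1)
cv2.imwrite("pics/w2.png",im)
E
```

```text
[ 0.40998819 -0.03726511  0.16831986]
((0.40650346875190735, -0.040184952318668365), (0.12812231481075287, 0.03147716075181961), 20.536014556884766) 837
```

View pics/w2.png

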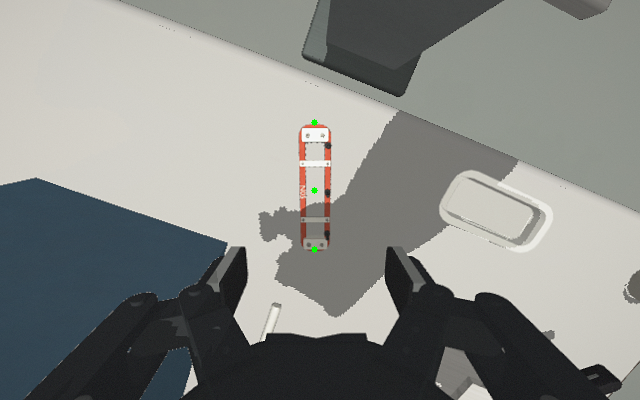

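The fixture lies centred and aligned on the jaw line, with its centre at (314,190) on the predicted dot. I'll go down.

{"fn": "carry_out", "kwargs": {
  "series": [
    {"tx": -0.006, "ty": -0.006, "tz": -0.1, "rx": 0, "ry": 0, "rz": 0, "hand": 70},
    {"tx": -0.006, "ty": -0.006, "tz": -0.2, "rx": 0, "ry": 0, "rz": 0, "hand": 70},
    {"tx": -0.006, "ty": -0.006, "tz": -0.3, "rx": 0, "ry": 0, "rz": 0, "hand": 70},
    {"tx": -0.006, "ty": -0.006, "tz": -0.4, "rx": 0, "ry": 0, "rz": 0, "hand": 70},
    {"tx": -0.006, "ty": -0.006, "tz": -0.4, "rx": 0, "ry": 0, "rz": 0, "hand": 70}
  ]
}}

```text
clock: 4.85
tcp_pos: [0.407, -0.0356, 0.0474]
ee_rot: [0.561, -3.088, -0.003]
force: [-0.7, 0.3, 0.9]
gripper_width: 0.0699
gripper_force: 0.0
```

{"fn": "carry_out", "kwargs": {
  "series": [
    {"tx": 0, "ty": -0.01, "tz": -0.04, "rx": 0, "ry": 0, "rz": 0, "hand": 50},
    {"tx": 0, "ty": -0.01, "tz": -0.07, "rx": 0, "ry": 0, "rz": 0, "hand": 44},
    {"tx": 0, "ty": -0.01, "tz": -0.07, "rx": 0, "ry": 0, "rz": 0, "hand": 40}
  ]
}}

```text
clock: 5.15
tcp_pos: [0.4085, -0.0395, 0.0286]
ee_rot: [-0.56, 3.091, 0.0]
force: [-1.3, 0.2, 0.0]
gripper_width: 0.04
gripper_force: 0.0
```

```bash
python3 - <<'E'
from h import *
s=read_state();print(s["tcp_pos"],s["gripper_width"],s["force"])
im=camera("side");cv2.imwrite("pics/s3.png",cv2.resize(im[230:330,220:360],None,fx=5,fy=5,interpolation=cv2.INTER_CUBIC))
E
```

```text
[ 0.40853428 -0.03945059  0.02857288] 0.04004306030748501 [-1.27586424  0.22600482  0.02529673]
```

View pics/s3.png

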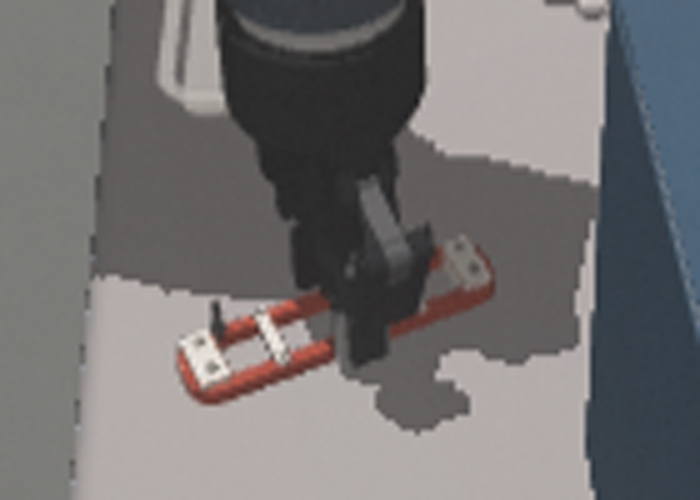

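{"fn": "carry_out", "kwargs": {
  "series": [
    {"tx": 0, "ty": 0, "tz": -0.005, "rx": 0, "ry": 0, "rz": 0, "hand": 40},
    {"tx": 0, "ty": 0, "tz": -0.01, "rx": 0, "ry": 0, "rz": 0, "hand": 40},
    {"tx": 0, "ty": 0, "tz": -0.01, "rx": 0, "ry": 0, "rz": 0, "hand": 40}
  ]
}}

```text
clock: 5.5
tcp_pos: [0.4084, -0.0398, 0.0255]
ee_rot: [-0.56, 3.091, -0.0]
force: [0.3, -0.5, -0.4]
gripper_width: 0.04
gripper_force: 0.0
```

{"fn": "carry_out", "kwargs": {
  "series": [
    {"tx": 0, "ty": 0, "tz": -0.004, "rx": 0, "ry": 0, "rz": 0, "hand": 40},
    {"tx": 0, "ty": 0, "tz": -0.007, "rx": 0, "ry": 0, "rz": 0, "hand": 40},
    {"tx": 0, "ty": 0, "tz": -0.007, "rx": 0, "ry": 0, "rz": 0, "hand": 40}
  ]
}}

```text
clock: 5.8
tcp_pos: [0.4084, -0.0398, 0.0235]
ee_rot: [-0.56, 3.091, -0.0]
force: [-2.2, -0.5, 7.5]
gripper_width: 0.04
gripper_force: 3.8
```

Contact with the bench comes at TCP z ≈ 0.0238. I'll raise about 2.5 mm and close.

{"fn": "carry_out", "kwargs": {
  "series": [
    {"tx": 0, "ty": 0, "tz": 0.01, "rx": 0, "ry": 0, "rz": 0, "hand": 40},
    {"tx": 0, "ty": 0, "tz": 0.01, "rx": 0, "ry": 0, "rz": 0, "hand": 25},
    {"tx": 0, "ty": 0, "tz": 0.01, "rx": 0, "ry": 0, "rz": 0, "hand": 25},
    {"tx": 0, "ty": 0, "tz": 0.01, "rx": 0, "ry": 0, "rz": 0, "hand": 25},
    {"tx": 0, "ty": 0, "tz": 0.01, "rx": 0, "ry": 0, "rz": 0, "hand": 25}
  ],
  "newtons": 35
}}

```text
clock: 6.3
tcp_pos: [0.4084, -0.0398, 0.0267]
ee_rot: [-0.56, 3.091, -0.001]
force: [-3.1, 0.5, 11.2]
gripper_width: 0.0307
gripper_force: 33.8
```

{"fn": "carry_out", "kwargs": {
  "series": [
    {"tx": 0, "ty": 0, "tz": 0.05, "rx": 0, "ry": 0, "rz": 0, "hand": 25},
    {"tx": 0, "ty": 0, "tz": 0.15, "rx": 0, "ry": 0, "rz": 0, "hand": 25},
    {"tx": 0, "ty": 0, "tz": 0.28, "rx": 0, "ry": 0, "rz": 0, "hand": 25},
    {"tx": 0, "ty": 0.03, "tz": 0.42, "rx": 0, "ry": 0, "rz": 0.015, "hand": 25},
    {"tx": 0, "ty": 0.1, "tz": 0.54, "rx": 0, "ry": 0, "rz": 0.035, "hand": 25}
  ]
}}

```text
clock: 6.8
tcp_pos: [0.4083, -0.0102, 0.1902]
ee_rot: [-0.899, 3.01, -0.001]
force: [1.5, -0.5, -0.9]
gripper_width: 0.0307
gripper_force: 35.6
```

{"fn": "carry_out", "kwargs": {
  "series": [
    {"tx": 0.04, "ty": 0.11, "tz": 0.04, "rx": 0, "ry": 0, "rz": 0.02, "hand": 25},
    {"tx": 0.09, "ty": 0.23, "tz": 0.08, "rx": 0, "ry": 0, "rz": 0.04, "hand": 25},
    {"tx": 0.15, "ty": 0.35, "tz": 0.1, "rx": 0, "ry": 0, "rz": 0.06, "hand": 25},
    {"tx": 0.22, "ty": 0.46, "tz": 0.1, "rx": 0, "ry": 0, "rz": 0.08, "hand": 25},
    {"tx": 0.3, "ty": 0.56, "tz": 0.1, "rx": 0, "ry": 0, "rz": 0.1, "hand": 25}
  ]
}}

```text
clock: 7.3
tcp_pos: [0.4986, 0.16, 0.2185]
ee_rot: [-1.79, 2.581, -0.0]
force: [-0.4, -0.8, -0.4]
gripper_width: 0.0308
gripper_force: 35.6
```

{"fn": "carry_out", "kwargs": {
  "series": [
    {"tx": 0.1, "ty": 0.06, "tz": 0, "rx": 0, "ry": 0, "rz": 0.015, "hand": 25},
    {"tx": 0.22, "ty": 0.12, "tz": 0, "rx": 0, "ry": 0, "rz": 0.03, "hand": 25},
    {"tx": 0.34, "ty": 0.18, "tz": 0, "rx": 0, "ry": 0, "rz": 0.0365, "hand": 25},
    {"tx": 0.455, "ty": 0.242, "tz": -0.03, "rx": 0, "ry": 0, "rz": 0.0365, "hand": 25},
    {"tx": 0.455, "ty": 0.242, "tz": -0.06, "rx": 0, "ry": 0, "rz": 0.0365, "hand": 25}
  ]
}}

```text
clock: 7.8
tcp_pos: [0.6379, 0.2325, 0.1973]
ee_rot: [2.067, -2.365, -0.001]
force: [-0.9, -0.7, -0.5]
gripper_width: 0.0304
gripper_force: 35.6
```

{"fn": "carry_out", "kwargs": {
  "series": [
    {"tx": 0, "ty": 0, "tz": 0, "rx": 0, "ry": 0, "rz": 0, "hand": 25},
    {"tx": 0, "ty": 0, "tz": 0, "rx": 0, "ry": 0, "rz": 0, "hand": 25}
  ]
}}

```text
clock: 8.0
tcp_pos: [0.634, 0.2305, 0.2]
ee_rot: [2.066, -2.365, -0.001]
force: [-0.3, -0.3, 0.4]
gripper_width: 0.0309
gripper_force: 35.6
```

```bash
python3 - <<'E'
from h import *
s=read_state();print(s["tcp_pos"],s["ee_rot"]);p=(.60165,.2370,-.12655)
w=camera_model("wrist");iw=camera("wrist");m=camera_model("top");im=camera("top")
z=s["tcp_pos"][2]-.0267
# fixture end points predicted in the grasp, and stand corners / stop+dog landmarks
E=S([(.055,.045+d,.116) for d in(-.013,.013)]+[(.055,-.045+d,.116) for d in(-.013,.013)]+[(.07,.101,.1),(.07,-.101,.1),(-.085,.101,.1),(-.085,-.101,.1)],p)
yaw=2*np.arctan2(s["ee_rot"][1],s["ee_rot"][0])-np.pi/2;a=yaw-np.pi/2
c=s["tcp_pos"].copy();F=[[c[0]+e*.068*np.cos(a),c[1]+e*.068*np.sin(a),z+.008] for e in(-1,1)]
print("yaw",np.degrees(yaw))
def mk(I,cm,o,k):
    I=cv2.resize(I,None,fx=k,fy=k,interpolation=cv2.INTER_CUBIC)
    for P,col in((E,(0,255,0)),(F,(255,0,255))):
        for q in proj(cm,P): cv2.circle(I,tuple(np.int32(q*k)),2,col,-1)
    return I[o[1]:o[1]+400,o[0]:o[0]+400]
A=mk(im,m,(180*4,110*4),4); B=cv2.resize(iw,(640,400)); 
for P,col in((E,(0,255,0)),(F,(255,0,255))):
    for q in proj(w,P): cv2.circle(B,tuple(np.int32(q)),2,col,-1)
cv2.imwrite("pics/p1.png",np.hstack([A,B[:,120:520]]))
E
```

```text
[0.63400091 0.23046926 0.20003102] [ 2.06571880e+00 -2.36539521e+00 -8.54925125e-04]
yaw -187.7380485670409
```

View pics/p1.png

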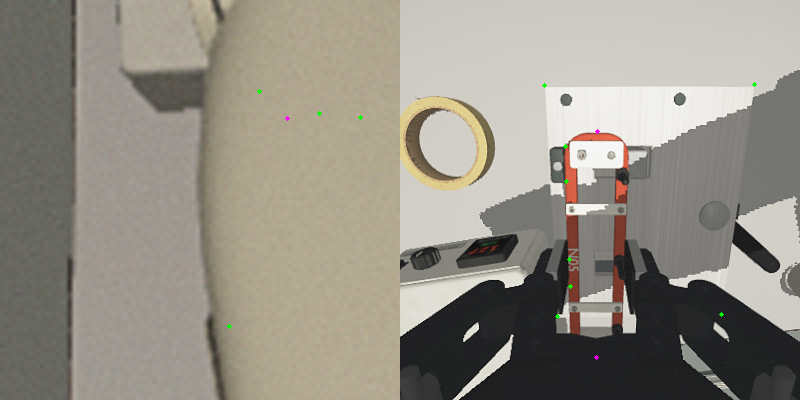

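The wrist view shows the fixture parallel to the stops. The projected deck corners (545,85) and (754,85) and the stop fronts line up with the picture, and the fixture end at (597,131) is as predicted. I'll lower it.

{"fn": "carry_out", "kwargs": {
  "series": [
    {"tx": 0.004, "ty": 0.006, "tz": -0.06, "rx": 0, "ry": 0, "rz": 0.001, "hand": 25},
    {"tx": 0.004, "ty": 0.006, "tz": -0.12, "rx": 0, "ry": 0, "rz": 0.001, "hand": 25},
    {"tx": 0.004, "ty": 0.006, "tz": -0.17, "rx": 0, "ry": 0, "rz": 0.001, "hand": 25},
    {"tx": 0.004, "ty": 0.006, "tz": -0.2, "rx": 0, "ry": 0, "rz": 0.001, "hand": 25},
    {"tx": 0.004, "ty": 0.006, "tz": -0.2, "rx": 0, "ry": 0, "rz": 0.001, "hand": 25}
  ]
}}

```text
clock: 8.6
tcp_pos: [0.6353, 0.2322, 0.14]
ee_rot: [2.073, -2.359, -0.001]
force: [-0.9, 0.7, 0.3]
gripper_width: 0.0312
gripper_force: 35.6
```

{"fn": "carry_out", "kwargs": {
  "series": [
    {"tx": 0, "ty": 0, "tz": 0, "rx": 0, "ry": 0, "rz": 0, "hand": 25},
    {"tx": 0, "ty": 0, "tz": 0, "rx": 0, "ry": 0, "rz": 0, "hand": 25}
  ]
}}

```text
clock: 8.8
tcp_pos: [0.6364, 0.2327, 0.1414]
ee_rot: [-2.073, 2.358, -0.001]
force: [0.3, 0.1, -0.1]
gripper_width: 0.0304
gripper_force: 35.6
```

{"fn": "carry_out", "kwargs": {
  "series": [
    {"tx": 0, "ty": 0, "tz": -0.012, "rx": 0, "ry": 0, "rz": 0, "hand": 25},
    {"tx": 0, "ty": 0, "tz": -0.024, "rx": 0, "ry": 0, "rz": 0, "hand": 25},
    {"tx": 0, "ty": 0, "tz": -0.034, "rx": 0, "ry": 0, "rz": 0, "hand": 25},
    {"tx": 0, "ty": 0, "tz": -0.04, "rx": 0, "ry": 0, "rz": 0, "hand": 25},
    {"tx": 0, "ty": 0, "tz": -0.04, "rx": 0, "ry": 0, "rz": 0, "hand": 25}
  ]
}}

```text
clock: 9.3
tcp_pos: [0.6358, 0.2326, 0.1277]
ee_rot: [2.074, -2.359, -0.0]
force: [0.1, 0.8, -1.0]
gripper_width: 0.031
gripper_force: 35.6
```

{"fn": "carry_out", "kwargs": {
  "series": [
    {"tx": 0, "ty": 0, "tz": -0.004, "rx": 0, "ry": 0, "rz": 0, "hand": 25},
    {"tx": 0, "ty": 0, "tz": -0.007, "rx": 0, "ry": 0, "rz": 0, "hand": 25},
    {"tx": 0, "ty": 0, "tz": -0.007, "rx": 0, "ry": 0, "rz": 0, "hand": 25}
  ]
}}

```text
clock: 9.6
tcp_pos: [0.636, 0.2326, 0.1268]
ee_rot: [-2.074, 2.359, -0.001]
force: [-1.6, -0.5, 4.5]
gripper_width: 0.0308
gripper_force: 36.1
```

{"fn": "carry_out", "kwargs": {
  "series": [
    {"tx": 0, "ty": 0, "tz": 0, "rx": 0, "ry": 0, "rz": 0, "hand": 36},
    {"tx": 0, "ty": 0, "tz": 0, "rx": 0, "ry": 0, "rz": 0, "hand": 45},
    {"tx": 0, "ty": 0, "tz": 0, "rx": 0, "ry": 0, "rz": 0, "hand": 55},
    {"tx": 0, "ty": 0, "tz": 0, "rx": 0, "ry": 0, "rz": 0, "hand": 60}
  ]
}}

```text
clock: 10.0
tcp_pos: [0.636, 0.2326, 0.1259]
ee_rot: [2.074, -2.359, -0.0]
force: [0.2, -0.6, 0.9]
gripper_width: 0.0601
gripper_force: 0.0
```

{"fn": "carry_out", "kwargs": {
  "series": [
    {"tx": 0, "ty": 0, "tz": 0.03, "rx": 0, "ry": 0, "rz": 0, "hand": 60},
    {"tx": 0, "ty": 0, "tz": 0.08, "rx": 0, "ry": 0, "rz": 0, "hand": 60},
    {"tx": 0, "ty": 0, "tz": 0.16, "rx": 0, "ry": 0, "rz": 0, "hand": 60},
    {"tx": 0, "ty": 0, "tz": 0.26, "rx": 0, "ry": 0, "rz": 0, "hand": 60},
    {"tx": -0.05, "ty": 0, "tz": 0.36, "rx": 0, "ry": 0, "rz": 0, "hand": 60}
  ]
}}

```text
clock: 10.5
tcp_pos: [0.6217, 0.2324, 0.2351]
ee_rot: [-2.073, 2.36, -0.0]
force: [-0.2, 0.3, -0.5]
gripper_width: 0.0599
gripper_force: 0.0
```

```bash
python3 - <<'E'
from h import *
p=(.60165,.2370,-.12655);w=camera_model("wrist");im=camera("wrist")
b,g,r=[im[...,i].astype(int) for i in range(3)];k=(r-g>60)
P=np.array([ray(w,q,.106)[:2] for q in np.argwhere(k)[:,::-1]]);c,s=np.cos(p[2]),np.sin(p[2])
L=(P-p[:2])@np.array([[c,-s],[s,c]]);L=L.astype(np.float32);print(cv2.minAreaRect(L),L.min(0),L.max(0))
cv2.imwrite("pics/w4.png",im)
E
```

```text
((0.1358869969844818, -0.038853175938129425), (0.12761856615543365, 0.28403857350349426), 69.67224884033203) [ 0.01999146 -0.14659962] [0.2478078  0.05992081]
```

View pics/w4.png

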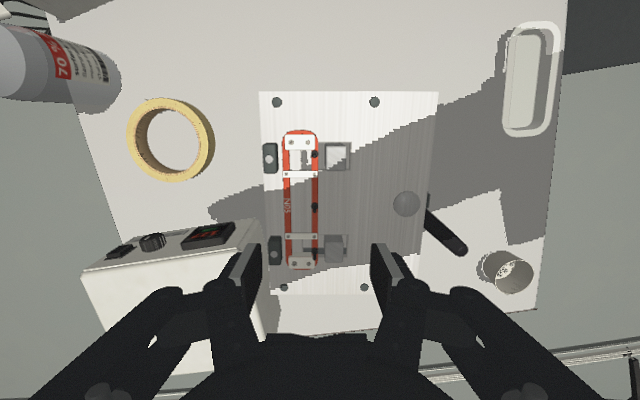

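The fixture lies flat between the stops (270,157)/(275,250) and the dogs (337,157)/(335,248), and the clamp is still open. I'll check its centring by number, then go to the bar.

```bash
python3 - <<'E'
from h import *
p=(.60165,.2370,-.12655);w=camera_model("wrist");im=cv2.imread("pics/w4.png")
b,g,r=[im[...,i].astype(int) for i in range(3)];k=(r-g>40);k[:120]=0;k[280:]=0;k[:,:270]=0;k[:,330:]=0
c,s=np.cos(p[2]),np.sin(p[2])
def loc(q,z): return ((ray(w,q,z)[:2]-p[:2])@np.array([[c,-s],[s,c]]))
L=np.array([loc(q,.106) for q in np.argwhere(k)[:,::-1]],np.float32);print(cv2.minAreaRect(L))
for q in [(260,92),(438,92),(428,293)]: print(loc(q,.1))
a=p[2]+np.pi-.7;ax=S([(-.068,0,.076)],p)[0];print(ax+.075*np.array([np.cos(a),np.sin(a),0]))
E
```

```text
((0.035327088087797165, 0.002976551651954651), (0.03201507404446602, 0.138807013630867), 0.027918895706534386)
[ 0.06940233 -0.09876364]
[-0.08702849 -0.09906187]
[-0.10209306  0.10572118]
[0.48338746 0.30075235 0.076     ]
```

The fixture is about 1 mm off centre along its length and 0.035 in x, which is good. I'll return to the bar, turning back 90°.

{"fn": "carry_out", "kwargs": {
  "series": [
    {"tx": -0.1, "ty": 0.05, "tz": 0, "rx": 0, "ry": 0, "rz": -0.022, "hand": 50},
    {"tx": -0.2, "ty": 0.1, "tz": 0, "rx": 0, "ry": 0, "rz": -0.044, "hand": 50},
    {"tx": -0.3, "ty": 0.15, "tz": 0, "rx": 0, "ry": 0, "rz": -0.066, "hand": 50},
    {"tx": -0.38, "ty": 0.2, "tz": 0, "rx": 0, "ry": 0, "rz": -0.088, "hand": 50},
    {"tx": -0.45, "ty": 0.235, "tz": 0, "rx": 0, "ry": 0, "rz": -0.11, "hand": 50}
  ]
}}

```text
clock: 11.05
tcp_pos: [0.4846, 0.3039, 0.2349]
ee_rot: [-1.144, 2.925, 0.0]
force: [-0.2, -0.7, -0.3]
gripper_width: 0.05
gripper_force: 0.0
```

{"fn": "carry_out", "kwargs": {
  "series": [
    {"tx": 0, "ty": 0, "tz": 0, "rx": 0, "ry": 0, "rz": -0.023, "hand": 50},
    {"tx": 0, "ty": 0, "tz": 0, "rx": 0, "ry": 0, "rz": -0.046, "hand": 50},
    {"tx": 0, "ty": 0, "tz": 0, "rx": 0, "ry": 0, "rz": -0.069, "hand": 50},
    {"tx": 0, "ty": 0, "tz": 0, "rx": 0, "ry": 0, "rz": -0.092, "hand": 50},
    {"tx": 0, "ty": 0, "tz": 0, "rx": 0, "ry": 0, "rz": -0.115, "hand": 50}
  ]
}}

```text
clock: 11.55
tcp_pos: [0.4859, 0.3032, 0.2347]
ee_rot: [-0.036, 3.141, 0.0]
force: [0.3, -0.6, -0.0]
gripper_width: 0.05
gripper_force: 0.0
```

{"fn": "carry_out", "kwargs": {
  "series": [
    {"tx": 0, "ty": 0, "tz": -0.05, "rx": 0, "ry": 0, "rz": -0.02, "hand": 50},
    {"tx": 0, "ty": 0, "tz": -0.1, "rx": 0, "ry": 0, "rz": -0.025, "hand": 50},
    {"tx": 0, "ty": 0, "tz": -0.1, "rx": 0, "ry": 0, "rz": -0.025, "hand": 50},
    {"tx": 0, "ty": 0, "tz": -0.1, "rx": 0, "ry": 0, "rz": -0.025, "hand": 50}
  ]
}}

```text
clock: 11.95
tcp_pos: [0.486, 0.3031, 0.2047]
ee_rot: [0.2, 3.135, 0.0]
force: [-0.5, -0.7, -0.2]
gripper_width: 0.0499
gripper_force: 0.0
```

{"fn": "carry_out", "kwargs": {
  "series": [
    {"tx": 0, "ty": 0, "tz": -0.1, "rx": 0, "ry": 0, "rz": 0, "hand": 50},
    {"tx": 0, "ty": 0, "tz": -0.2, "rx": 0, "ry": 0, "rz": 0, "hand": 50},
    {"tx": 0, "ty": 0, "tz": -0.3, "rx": 0, "ry": 0, "rz": 0, "hand": 50},
    {"tx": 0, "ty": 0, "tz": -0.368, "rx": 0, "ry": 0, "rz": 0, "hand": 50},
    {"tx": 0, "ty": 0, "tz": -0.368, "rx": 0, "ry": 0, "rz": 0, "hand": 50}
  ],
  "newtons": 80
}}

```text
clock: 12.45
tcp_pos: [0.4852, 0.3027, 0.0922]
ee_rot: [-0.2, -3.132, 0.002]
force: [-0.3, -0.9, -0.8]
gripper_width: 0.05
gripper_force: 0.0
```

{"fn": "carry_out", "kwargs": {
  "series": [
    {"tx": -0.027, "ty": -0.053, "tz": 0, "rx": 0, "ry": 0, "rz": 0, "hand": 50},
    {"tx": -0.053, "ty": -0.11, "tz": 0, "rx": 0, "ry": 0, "rz": 0, "hand": 50},
    {"tx": -0.073, "ty": -0.16, "tz": 0, "rx": 0, "ry": 0, "rz": 0, "hand": 50},
    {"tx": -0.083, "ty": -0.2, "tz": 0, "rx": 0, "ry": 0, "rz": 0, "hand": 50},
    {"tx": -0.083, "ty": -0.227, "tz": 0, "rx": 0, "ry": 0, "rz": 0, "hand": 50}
  ]
}}

```text
clock: 12.95
tcp_pos: [0.4611, 0.2344, 0.0947]
ee_rot: [0.202, 3.134, 0.001]
force: [-0.7, 3.6, 1.4]
gripper_width: 0.0504
gripper_force: 1.6
```

Now slow steps until resistance rises.

{"fn": "carry_out", "kwargs": {
  "series": [
    {"tx": 0, "ty": -0.01, "tz": 0, "rx": 0, "ry": 0, "rz": 0, "hand": 50},
    {"tx": 0, "ty": -0.02, "tz": 0, "rx": 0, "ry": 0, "rz": 0, "hand": 50},
    {"tx": 0, "ty": -0.03, "tz": 0, "rx": 0, "ry": 0, "rz": 0, "hand": 50},
    {"tx": 0, "ty": -0.03, "tz": 0, "rx": 0, "ry": 0, "rz": 0, "hand": 50}
  ]
}}

```text
clock: 13.35
tcp_pos: [0.4614, 0.2258, 0.0937]
ee_rot: [0.202, 3.135, -0.0]
force: [-0.3, 1.2, 0.4]
gripper_width: 0.05
gripper_force: 0.5
```

{"fn": "carry_out", "kwargs": {
  "series": [
    {"tx": 0, "ty": -0.006, "tz": 0, "rx": 0, "ry": 0, "rz": 0, "hand": 50},
    {"tx": 0, "ty": -0.012, "tz": 0, "rx": 0, "ry": 0, "rz": 0, "hand": 50},
    {"tx": 0, "ty": -0.012, "tz": 0, "rx": 0, "ry": 0, "rz": 0, "hand": 50}
  ]
}}

```text
clock: 13.65
tcp_pos: [0.4613, 0.2229, 0.0937]
ee_rot: [0.201, 3.135, 0.002]
force: [0.9, 5.9, 0.6]
gripper_width: 0.0499
gripper_force: 2.8
```

{"fn": "carry_out", "kwargs": {
  "series": [
    {"tx": 0, "ty": -0.006, "tz": 0, "rx": 0, "ry": 0, "rz": 0, "hand": 50},
    {"tx": 0, "ty": -0.01, "tz": 0, "rx": 0, "ry": 0, "rz": 0, "hand": 50},
    {"tx": 0, "ty": -0.01, "tz": 0, "rx": 0, "ry": 0, "rz": 0, "hand": 50}
  ]
}}

```text
clock: 13.95
tcp_pos: [0.4614, 0.2208, 0.0937]
ee_rot: [0.2, 3.135, 0.005]
force: [0.8, 10.9, -0.9]
gripper_width: 0.0497
gripper_force: 5.3
```

{"fn": "carry_out", "kwargs": {
  "series": [
    {"tx": 0, "ty": -0.006, "tz": 0, "rx": 0, "ry": 0, "rz": 0, "hand": 50},
    {"tx": 0, "ty": -0.006, "tz": 0, "rx": 0, "ry": 0, "rz": 0, "hand": 50}
  ]
}}

```text
clock: 14.15
tcp_pos: [0.4615, 0.2195, 0.0937]
ee_rot: [0.199, 3.135, 0.007]
force: [1.3, 14.4, -1.0]
gripper_width: 0.0501
gripper_force: 6.7
```

{"fn": "carry_out", "kwargs": {
  "series": [
    {"tx": 0, "ty": -0.008, "tz": 0, "rx": 0, "ry": 0, "rz": 0, "hand": 50},
    {"tx": 0, "ty": -0.016, "tz": 0, "rx": 0, "ry": 0, "rz": 0, "hand": 50},
    {"tx": 0, "ty": -0.016, "tz": 0, "rx": 0, "ry": 0, "rz": 0, "hand": 50}
  ]
}}

```text
clock: 14.45
tcp_pos: [0.4617, 0.2159, 0.0938]
ee_rot: [0.198, 3.135, 0.011]
force: [1.7, 21.8, -4.1]
gripper_width: 0.0503
gripper_force: 10.3
```

```bash
python3 - <<'E'
from h import *
s=read_state();print(s["tcp_pos"],s["force"])
E
```

```text
[0.46171378 0.21589645 0.09377388] [ 1.70822352 21.75902635 -4.13146779]
```

{"fn": "carry_out", "kwargs": {
  "series": [
    {"tx": 0, "ty": -0.006, "tz": 0, "rx": 0, "ry": 0, "rz": 0, "hand": 50},
    {"tx": 0, "ty": -0.012, "tz": 0, "rx": 0, "ry": 0, "rz": 0, "hand": 50},
    {"tx": 0, "ty": -0.012, "tz": 0, "rx": 0, "ry": 0, "rz": 0, "hand": 50},
    {"tx": 0, "ty": -0.012, "tz": 0, "rx": 0, "ry": 0, "rz": 0, "hand": 50}
  ]
}}

```text
clock: 14.85
tcp_pos: [0.4619, 0.2135, 0.0938]
ee_rot: [0.196, 3.135, 0.015]
force: [2.6, 28.1, -5.9]
gripper_width: 0.0502
gripper_force: 13.2
```

{"fn": "carry_out", "kwargs": {
  "series": [
    {"tx": 0, "ty": 0.01, "tz": 0, "rx": 0, "ry": 0, "rz": 0, "hand": 50},
    {"tx": 0, "ty": 0.02, "tz": 0, "rx": 0, "ry": 0, "rz": 0, "hand": 50},
    {"tx": 0, "ty": 0.02, "tz": 0, "rx": 0, "ry": 0, "rz": 0, "hand": 50}
  ]
}}

```text
clock: 15.15
tcp_pos: [0.4615, 0.218, 0.0937]
ee_rot: [0.198, 3.135, 0.009]
force: [1.5, 18.3, -2.0]
gripper_width: 0.0499
gripper_force: 8.8
```

{"fn": "carry_out", "kwargs": {
  "series": [
    {"tx": 0, "ty": 0.01, "tz": 0, "rx": 0, "ry": 0, "rz": 0, "hand": 50},
    {"tx": 0, "ty": 0.02, "tz": 0, "rx": 0, "ry": 0, "rz": 0, "hand": 50},
    {"tx": 0, "ty": 0.02, "tz": 0, "rx": 0, "ry": 0, "rz": 0, "hand": 50}
  ]
}}

```text
clock: 15.45
tcp_pos: [0.4614, 0.2223, 0.0937]
ee_rot: [0.2, 3.135, 0.003]
force: [0.2, 8.4, 0.0]
gripper_width: 0.0501
gripper_force: 3.9
```

{"fn": "carry_out", "kwargs": {
  "series": [
    {"tx": 0, "ty": 0.01, "tz": 0, "rx": 0, "ry": 0, "rz": 0, "hand": 50},
    {"tx": 0, "ty": 0.02, "tz": 0, "rx": 0, "ry": 0, "rz": 0, "hand": 50},
    {"tx": 0, "ty": 0.02, "tz": 0, "rx": 0, "ry": 0, "rz": 0, "hand": 50}
  ]
}}

```text
clock: 15.75
tcp_pos: [0.461, 0.2272, 0.0935]
ee_rot: [-0.202, -3.135, 0.001]
force: [0.0, -0.3, -0.6]
gripper_width: 0.0501
gripper_force: 0.0
```

{"fn": "carry_out", "kwargs": {
  "series": [
    {"tx": 0, "ty": 0, "tz": 0.1, "rx": 0, "ry": 0, "rz": 0, "hand": 50},
    {"tx": 0, "ty": 0, "tz": 0.2, "rx": 0, "ry": 0, "rz": 0, "hand": 50},
    {"tx": 0, "ty": 0, "tz": 0.33, "rx": 0, "ry": 0, "rz": 0, "hand": 50},
    {"tx": -0.1, "ty": 0, "tz": 0.5, "rx": 0, "ry": 0, "rz": 0, "hand": 50},
    {"tx": -0.1, "ty": 0, "tz": 0.5, "rx": 0, "ry": 0, "rz": 0, "hand": 50}
  ]
}}

```text
clock: 16.25
tcp_pos: [0.4307, 0.2273, 0.2481]
ee_rot: [0.201, 3.13, 0.003]
force: [0.3, -0.1, -0.2]
gripper_width: 0.05
gripper_force: 0.0
```

{"fn": "carry_out", "kwargs": {
  "series": [
    {"tx": -0.1, "ty": -0.12, "tz": 0.05, "rx": 0, "ry": 0, "rz": 0, "hand": 50},
    {"tx": -0.15, "ty": -0.28, "tz": 0.1, "rx": 0, "ry": 0, "rz": 0, "hand": 50},
    {"tx": -0.2, "ty": -0.44, "tz": 0.1, "rx": 0, "ry": 0, "rz": 0, "hand": 50},
    {"tx": -0.2, "ty": -0.6, "tz": 0.1, "rx": 0, "ry": 0, "rz": 0, "hand": 50},
    {"tx": -0.2, "ty": -0.7, "tz": 0.1, "rx": 0, "ry": 0, "rz": 0, "hand": 50}
  ]
}}

```text
clock: 16.75
tcp_pos: [0.3701, 0.0148, 0.2735]
ee_rot: [0.204, 3.135, -0.002]
force: [0.3, -0.5, -0.7]
gripper_width: 0.0499
gripper_force: 0.0
```

```bash
python3 - <<'E'
from h import *
im=camera("top");si=camera("side");cv2.imwrite("pics/t5raw.png",im);cv2.imwrite("pics/s5raw.png",si)
A=cv2.resize(im[125:235,225:335],(440,440),interpolation=cv2.INTER_CUBIC)
B=cv2.resize(si[145:235,295:395],(352,440),interpolation=cv2.INTER_CUBIC) if 0 else cv2.resize(si[150:260,300:390],(360,440),interpolation=cv2.INTER_CUBIC)
cv2.imwrite("pics/t5.png",np.hstack([A,B]))
E
```

```text
(no output)
```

View pics/t5.png

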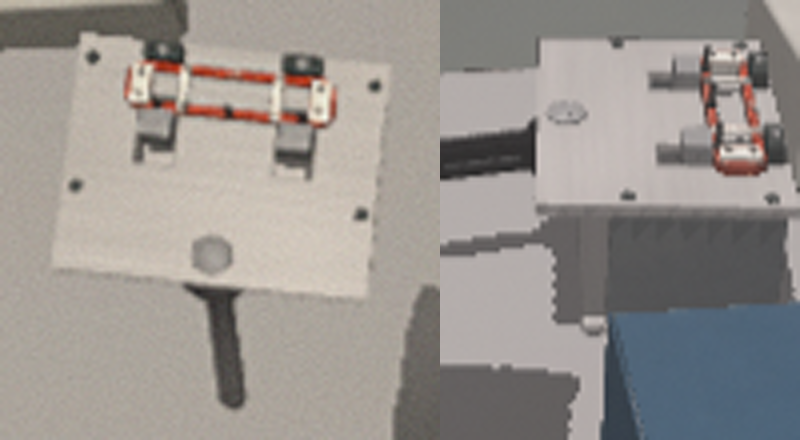

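The dogs (155,125) and (295,140) touch the fixture, and the fixture is against both stops. The bar tip is at crop (233,400). I'll measure the knob angle and the centring.

```bash
python3 - <<'E'
from h import *
p=(.60165,.2370,-.12655);m=camera_model("top");im=cv2.imread("pics/t5raw.png");c,s=np.cos(p[2]),np.sin(p[2])
def loc(q,z): return ((ray(m,q,z)[:2]-p[:2])@np.array([[c,-s],[s,c]]))
for k in(.2,.3,.35,.4,.45,.5,.55,.6):
    a=.7-k; e=S([(-.068-.096*np.cos(a),-.096*np.sin(a),.082)],p); print(k,((proj(m,e)[0]-[224.6,124.6])*4).round(0))
b,g,r=[im[...,i].astype(int) for i in range(3)];k=(r-g>45);k[:135]=0;k[165:]=0;k[:,:250]=0;k[:,315:]=0
L=np.array([loc(q,.106) for q in np.argwhere(k)[:,::-1]],np.float32);print(cv2.minAreaRect(L),L.min(0),L.max(0))
E
```

```text
0.2 [271. 398.]
0.3 [257. 403.]
0.35 [250. 405.]
0.4 [242. 407.]
0.45 [235. 408.]
0.5 [227. 409.]
0.55 [220. 409.]
0.6 [213. 410.]
((0.03856872394680977, -0.0002705007791519165), (0.13498474657535553, 0.03304256126284599), 89.76787567138672) [ 0.02206264 -0.06773709] [0.05525727 0.06723043]
```

```bash
python3 -c "
from bench import *
print(finish_job())"
```

```text
the job is handed in; nothing more can be done
None
```

The fixture is set centred on the deck against the rear stops and the clamp is closed on it, with the knob at about 0.45 after a 28 N push on its bar; I handed the job in at about 17 s, could not measure the grip that remains after letting go of the knob, and viewed 11 pictures against the limit of 10.

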